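# Heft two bottle cartons and lay the full one flat in the tray

### The arm

A 7-joint arm with a two-finger parallel gripper is mounted at the origin on a cart in front of the work surface, level with it; the furniture and walls round the work are solid. World frame = base frame: x ahead of the robot, y to its left, z up, the work surface at z = 0. Lengths are in mm, angles in degrees, forces in N, time in s.
With the tool pointing down it reaches from about 400 to 925 mm from the base axis. Payload 4.1 kg.
Tool frame: the origin (TCP) lies midway between the tips of the shut fingers; the grasp point (between the pads) lies 19 mm behind it; z points along the fingers, y is the line along which they close (so a half turn about z gives the same grasp; the last joint's range is limited). The gripper opens to 85 mm and grips with 20 to 120 N. Pads are 22 mm wide; open, the fingers measure 114 mm over their backs; the gripper's body (76 mm by 85 mm) begins 54 mm behind the grasp point. The pads swing forward as they close: fully open they stand 13 mm farther back than shut.
Start: joints at [-78.037, 22.827, 2.584, 88.041, -1.071, 69.15, -2.905], TCP at [196.905, 619.493, 231.347] pointing down, gripper open.
Joint ranges: [-161.44, 161.44], [-28.35, 127.94], [-78.24, 83.42], [0, 140.83], [-78.03, 258.03], [13.02, 114.36], [-168.23, 168.23]. Speed limits (degrees/s): [147.25, 147.25, 180, 180, 180, 180, 180].

### API

Orientations are given as [roll, pitch, yaw] about the fixed x, y, z axes, in that order (R = Rz(yaw) Ry(pitch) Rx(roll)).
In Python, from workcell import status, imaging, order gives the robot as it stands.
- The arm moves only by the tool arm_command, never from a script. Its argument "moves" is a list of rows, each a list of 3 entries, a list of its own where there are three numbers: the shift along the world's x, y, z in cm, then the turn, a rotation vector about the world's x, y, z in degrees, then the gripper's target within -1 to 1 (shut at 1, half-way at 0, fully open at -1). A call has 1 to 20 rows; each row is the pose to reach, as a shift and turn from the pose commanded when the call began; what a row does not reach only later rows make up. A row lasts 1/10 s, in which the tool goes at most 50 mm and 8.59 degrees, less where a joint would pass 70% of its speed; a pose out of reach is approached as far as the arm can. A call with a gripper value outside its range is refused whole. The fingers move at their own pace and stop on an object; the grip force is fixed at half the most. Time passes only in rows, so rows that repeat a pose let the fingers close. It gives the time, the measured TCP pose, the force, the opening and the grip force at its end, in the units of the state.
- status.sense(): the state, without advancing time (a new reading comes with each control period).
- imaging.camera(name): name is "scene" or "top"; returns a dict with "img" (400x640x3 uint8, red, green, blue), "fx", "fy", "cx", "cy" (pixels), "position" and "attitude" of the camera in the world. Camera axes: x right, y down, z forward; pixel columns grow to the right and rows downward; lengths in mm; the calibration is good to about 2 mm. A picture is of the moment at which its call begins. There is no depth.
- order.sign_off(): hands the job in; it is judged then, once.
The state is a dict: "time": time; "q": joint angles; "joint_velocities": joint speeds; "effort": joint torques, N m; "tool_pos": TCP position; "orientation": TCP orientation; "wrist_force": force on the tool from outside, world axes, zero at the start; "moment": the same for the moment, N m; "width": opening from 0.0 (shut) to 1.0 (fully open); "grasp_force": force on a finger pad.
Only numpy, scipy, OpenCV 4.12 (cv2) and the standard library are available. Lean on these libraries where they do the work, as an engineer would, in place of code of your own. Each camera call takes 0.05 s, during which the arm holds its last target. There are 200 camera calls.

### The job

Of the two cartons one holds a full bottle and the other a nearly empty one: lift the left one a few centimetres, hold it still for a moment to feel its weight and put it back, then lift the right one in the same way. Stand the heavier carton with its back close against the front edge of the chopping board, let go, and tip it over onto its back on the board; then let go, take it up as it lies and, without dropping it, lay it on its back (green front up) in the wooden tray. Put the lighter carton down standing where it was, and leave the jam jar, the tin and the ramekin alone.

Things in the scene. Friction and masses are not known exactly. Their poses are not given: they have to be found in the camera images.
- carton_left_mid (a point): Stiff closed cardboard carton, 50 mm deep (x), 64 mm wide (y), 160 mm tall (z); the point is its centre. Upright at the start, to the left (+y) of the other. Front (-x side, turned roughly to the robot) green with an amber bottle picture, back (+x side) plain. The cartons look alike; either may be the heavier (0.5 to 0.62 kg against 0.16 to 0.2 kg). A hidden bottle in it may rattle a few mm.
- carton_right_mid (a point): Stiff closed cardboard carton, 50 mm deep (x), 64 mm wide (y), 160 mm tall (z); the point is its centre. Upright at the start, to the right (-y) of the other. Front (-x side, turned roughly to the robot) green with an amber bottle picture, back (+x side) plain. The cartons look alike; either may be the heavier (0.5 to 0.62 kg against 0.16 to 0.2 kg). A hidden bottle in it may rattle a few mm.
- carton_left: The same left carton; origin at the centre of its underside.
- carton_right: The same right carton; origin at the centre of its underside.
- board: Fixed wooden chopping board, 18 mm thick, flat on the worktop. Origin: middle of its front edge (towards the robot; straight for 100 mm either way), at worktop height. x points in over the board (230 mm deep), y along the edge; handle at +y, 0.12 to 0.25 m. A carton stood against the edge tips once its top is pushed some 50 mm along +x, and ends flat on the board, its foot about 20 mm over the edge.
- tray: Shallow open tray of pale wood, fixed, 250 mm (x) by 180 mm (y) outside, walls 7 mm thick and 26 mm high over the worktop, floor 7 mm thick. Origin: centre of its underside, on the worktop.
- jam_jar_mid (a point): Jam jar with a red lid, 65 mm across, 100 mm tall; the point is at its centre. A bystander: leave it alone.
- tomato_tin_mid (a point): Food tin, 75 mm across, 58 mm tall; the point is at its centre. A bystander: leave it alone.
- ramekin_mid (a point): Cream ramekin, 95 mm across, 45 mm tall; the point is at its centre. A bystander: leave it alone.
Not all that is in view belongs to the job. What is shaped like the carton_left but blue, purple or red is not meant.

How it is judged:
By the outcome, as a careful person would: the job done as asked, in the order asked, and still so for the second after the job is handed in, with the robot touching nothing.
It also fails if it takes over 72 s, if anything falls off the work surface, if the arm or the gripper's body presses on something with over 40 N, if the wrist force passes 120 N, or if a joint passes its speed limit or range.

## Working session

There is one attempt and no reset: what is moved stays moved. The work goes in short steps, Python scripts to look and compute and a tool call to move; the robot and the scene stay as the last step left them, time stands still between calls to the robot, and variables do not carry over. Pictures are saved under pics/ and viewed, at most 10 in all, crops included, and the job is handed in when it is done.

Besides the shell and the picture viewer there is one more tool, called after "Emit:" by a JSON object that holds its "op" and its "data". arm_command: Moves the arm, as the interface text tells. Its arguments: {"type":"object","properties":{"moves":{"type":"array"}},"required":["moves"]}

```bash
mkdir -p pics; ls; python3 - <<'E'
from workcell import status, imaging
import cv2,numpy as np
for n in("scene","top"):
    c=imaging.camera(n);cv2.imwrite(f"pics/{n}0.png",c["img"][:,:,::-1]);print({k:v for k,v in c.items() if k!="img"})
s=status.sense();print(s)
E
```

```text
pics
{'fx': 376.68103483677237, 'fy': 376.68103483677237, 'cx': 320.3697629383011, 'cy': 211.6533616247744, 'position': array([   4.03063555, -556.914935  ,  710.14966607]), 'attitude': array([-128.80126184,   -0.29243899,  -45.45441298])}
{'fx': 454.49786513322573, 'fy': 454.49786513322573, 'cx': 321.31917609611355, 'cy': 197.17376423515034, 'position': array([  -4.98612022, -258.71259917, 1167.69476101]), 'attitude': array([-150.58219634,    0.56887979,  -66.9583037 ])}
{'time': 0.1, 'q': array([-78.03743198,  22.86701589,   2.58130484,  88.10831578,
        -1.070956  ,  69.14993172,  -2.90273548]), 'joint_velocities': array([ 0.00688642, -0.12878798, -0.04348005, -0.21572119, -0.08655147,
        0.04539477, -0.01227305]), 'effort': array([ 4.45443366e-03, -4.76266837e+01,  1.37021732e+00, -2.54950297e+01,
        1.18636707e-02,  4.97747795e-03,  2.74122732e-05]), 'tool_pos': array([196.7303937 , 618.90510873, 230.36462076]), 'orientation': array([-1.79899180e+02,  7.76301795e-03,  1.62373037e+02]), 'wrist_force': array([-0.19265006, -0.85275613, -0.84457678]), 'moment': array([-0.01414241, -0.02200347, -0.01277933]), 'grasp_force': 0.0, 'width': 0.9983633538514244}
```

View pics/scene0.png

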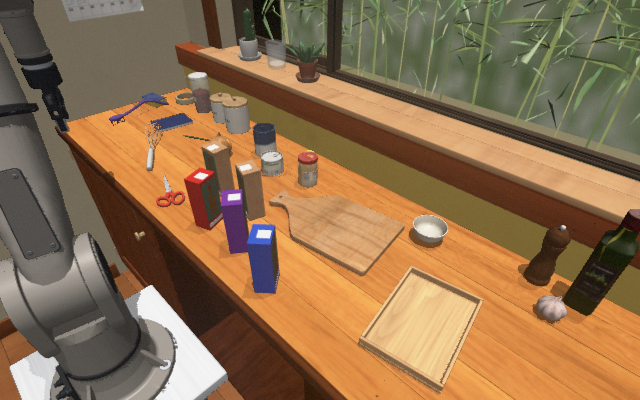

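View pics/top0.png

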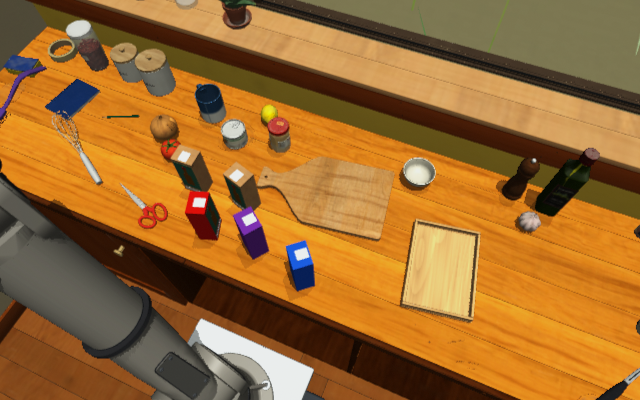

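The scene shows red (205,198), purple (235,220) and blue (264,258) cartons, plus two brown ones at (217,165) and (250,190). In the top view the brown ones are at (190,168) and (240,188). Those two fit the description by elimination; I'll confirm they have green fronts in an enlarged crop.

```bash
python3 - <<'E'
import cv2,numpy as np
t=cv2.imread("pics/top0.png")[130:270,140:340];s=cv2.imread("pics/scene0.png")[130:270,150:350]
cv2.imwrite("pics/crop1.png",np.vstack([cv2.resize(i,(800,560),interpolation=2)[0:600] for i in(t,)]) )
cv2.imwrite("pics/crop2.png",cv2.resize(s,(800,560),interpolation=2))
E
```

```text
(no output)
```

View pics/crop1.png

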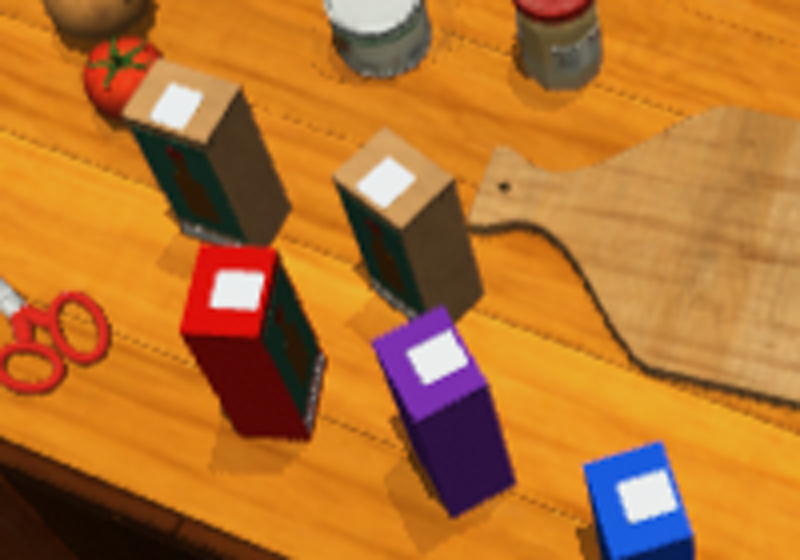

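View pics/crop2.png

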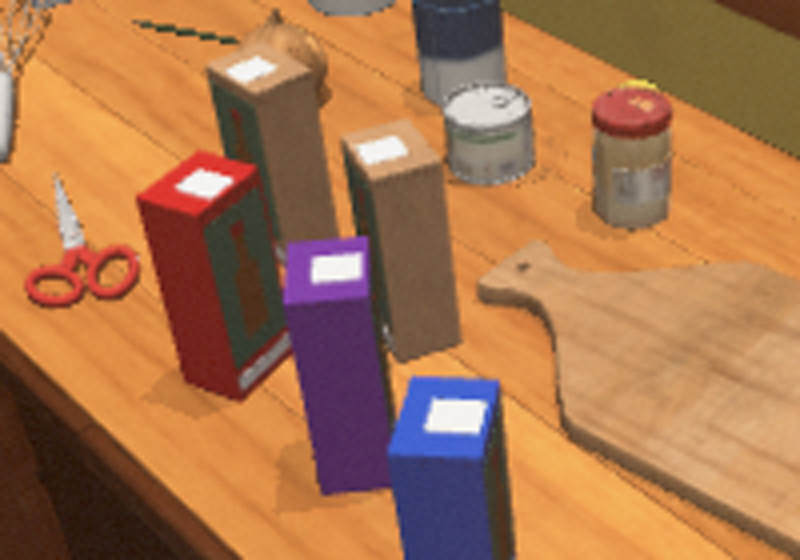

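The crops confirm it: the two tan cartons have green fronts with an amber picture. The left carton's top is at about top(186,156) and the right's at about top(239,174). The red, purple and blue ones are decoys in front of them. Next, measurement.

```bash
cat > h.py <<'E'
import numpy as np,cv2
from scipy.spatial.transform import Rotation as R
from workcell import status,imaging,order
def ray(c,px,z):
    px=np.atleast_2d(px).astype(float)
    d=np.c_[(px[:,0]-c["cx"])/c["fx"],(px[:,1]-c["cy"])/c["fy"],np.ones(len(px))]
    d=R.from_euler("xyz",c["attitude"],degrees=True).apply(d)
    p=np.array(c["position"]);return (p+d*((z-p[2])/d[:,2])[:,None])
def rect(c,px,z,name=""):
    p=ray(c,px,z)[:,:2];e=np.roll(p,-1,0)-p
    print(name,"c",p.mean(0).round(1),"len",np.hypot(*e.T).round(0),"ang",np.degrees(np.arctan2(e[:,1],e[:,0])).round(1))
    return p
np.set_printoptions(suppress=True,precision=1)
E
python3 - <<'E'
from h import *
c=imaging.camera("top");s=imaging.camera("scene")
f=lambda a,ox,oy:np.array(a)/4.+[ox,oy]-.4
T=lambda a:f(a,140,130);S=lambda a:f(a,150,130)
rect(c,T([(165,62),(243,85),(205,145),(125,120)]),160,"L")
rect(c,T([(387,128),(457,180),(408,223),(335,178)]),160,"R")
rect(s,S([(207,70),(260,42),(314,70),(257,102)]),160,"Ls")
rect(s,S([(343,138),(410,120),(443,163),(372,180)]),160,"Rs")
for n,p in(("red",[(205,243),(277,252),(258,336),(183,334)]),("pur",[(375,345),(442,310),(487,385),(420,418)]),("blu",[(585,465),(662,443),(690,512),(610,535)])):rect(c,T(p),160,n)
rect(c,[(417,221),(480,233),(471,319),(402,306)],26,"tray")
rect(s,[(411,268),(482,300),(440,386),(361,341)],26,"trayS")
print("board",ray(c,[(304,222),(378.5,238),(393,172),(318,157)],18))
print("boardS",ray(s,[(300,241),(362,270),(403,228)],18))
# white labels + edges by colour
for n,cam in(("top",c),("scene",s)):
    hsv=cv2.cvtColor(cam["img"],cv2.COLOR_RGB2HSV)
    # coloured objects centres
    print(n,"jar lid/tin/ramekin")
print(ray(c,[(279,125)],100),ray(c,[(235,128)],58),ray(c,[(419,168)],45),ray(c,[(172,149)],50))
E
```

```text
L c [492.2 360.7] len [59. 52. 60. 51.] ang [ -86.2 -178.3   93.2    0.6]
R c [495.  200.5] len [65. 44. 62. 50.] ang [-106.6  161.1   78.8  -14.9]
Ls c [489.3 355.3] len [53. 65. 56. 66.] ang [  10.3  -86.4 -169.7   90.2]
Rs c [491.9 198. ] len [49. 63. 49. 60.] ang [ -15.9 -107.   160.    73. ]
red c [378.8 257.4] len [48. 61. 47. 66.] ang [ -75.3 -161.2  111.    19.1]
pur c [381.9 116. ] len [47. 61. 45. 60.] ang [ -35.4 -125.8  142.3   55.8]
blu c [355.9 -35.9] len [48. 48. 49. 48.] ang [ -49.8 -135.7  129.9   43.2]
tray c [ 510.  -375.7] len [173. 244. 172. 248.] ang [ -79.5 -171.9  101.9    8.4]
trayS c [ 507.9 -377.6] len [171. 243. 166. 244.] ang [ -79.6 -171.6  100.7    9.7]
board [[ 494.4   19.1   18. ]
 [ 529.1 -190.7   18. ]
 [ 749.6 -158.5   18. ]
 [ 713.    70.1   18. ]]
boardS [[ 492.4   -4.8   18. ]
 [ 529.  -188.8   18. ]
 [ 730.8 -169.7   18. ]]
top jar lid/tin/ramekin
scene jar lid/tin/ramekin
[[722.6 198.7 100. ]] [[688.7 336.6  58. ]] [[ 774.4 -226.6   45. ]] [[550.2 478.7  50. ]]
```

Emit:
{"op": "arm_command", "data": {"moves": [[[6, -5.5, 0], [0, 0, 6], -1], [[12, -11, 0], [0, 0, 12], -1], [[18, -16, 0], [0, 0, 18], -1], [[22, -20, 0], [0, 0, 20], -1], [[26, -23, 0], [0, 0, 20], -1], [[29.4, -26.1, 0], [0, 0, 20], -1], [[29.4, -26.1, 0], [0, 0, 20], -1], [[29.4, -26.1, 0], [0, 0, 20], -1], [[29.4, -26.1, 0], [0, 0, 20], -1], [[29.4, -26.1, 0], [0, 0, 20], -1], [[29.4, -26.1, 0], [0, 0, 20], -1], [[29.4, -26.1, 0], [0, 0, 20], -1]]}}

```text
time: 1.4
tool_pos: [489.4, 360.2, 231.2]
orientation: [180.0, -0.0, -177.4]
wrist_force: [-0.2, 0.0, 0.5]
width: 1.0
grasp_force: 0.0
```

```bash
python3 - <<'E'
from h import *
s=status.sense();print(s["time"],s["tool_pos"],s["orientation"],s["q"],s["wrist_force"])
a=[cv2.resize(imaging.camera(n)["img"][y:y+120,x:x+160,::-1],(400,300),interpolation=2) for n,x,y in(("top",130,100),("scene",160,90))]
cv2.imwrite("pics/a1.png",np.hstack(a))
E
```

```text
1.4 [489.4 360.2 231.2] [ 180.    -0.  -177.4] [-47.   18.7   8.4  94.3  -3.   67.3  54.7] [-0.2  0.   0.5]
```

View pics/a1.png

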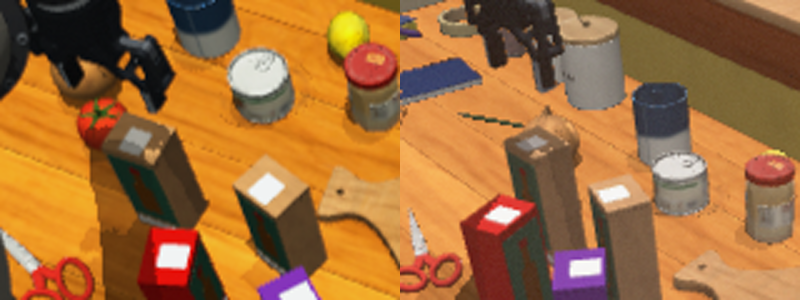

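The gripper hangs over the left carton: its top lies in shadow at crop (140,135), and the tips are clear of the neighbours. Next it descends, grips, lifts and holds.

Emit:
{"op": "arm_command", "data": {"moves": [[[0, 0, -3], [0, 0, 0], -1], [[0, 0, -6], [0, 0, 0], -1], [[0, 0, -8], [0, 0, 0], -1], [[0, 0, -10], [0, 0, 0], -1], [[0, 0, -11.5], [0, 0, 0], -1], [[0, 0, -12.4], [0, 0, 0], -1], [[0, 0, -12.4], [0, 0, 0], -1], [[0, 0, -12.4], [0, 0, 0], -1], [[0, 0, -12.4], [0, 0, 0], 1], [[0, 0, -12.4], [0, 0, 0], 1], [[0, 0, -12.4], [0, 0, 0], 1], [[0, 0, -12.4], [0, 0, 0], 1], [[0, 0, -12.4], [0, 0, 0], 1], [[0, 0, -12.4], [0, 0, 0], 1], [[0, 0, -12.4], [0, 0, 0], 1]]}}

```text
time: 3.0
tool_pos: [491.9, 360.2, 109.0]
orientation: [179.8, 0.2, -177.6]
wrist_force: [-0.3, 2.0, 6.0]
width: 0.748
grasp_force: 65.9
```

Emit:
{"op": "arm_command", "data": {"moves": [[[0, 0, 0.7], [0, 0, 0], 1], [[0, 0, 1.5], [0, 0, 0], 1], [[0, 0, 2.3], [0, 0, 0], 1], [[0, 0, 3.2], [0, 0, 0], 1], [[0, 0, 4], [0, 0, 0], 1], [[0, 0, 4], [0, 0, 0], 1], [[0, 0, 4], [0, 0, 0], 1], [[0, 0, 4], [0, 0, 0], 1], [[0, 0, 4], [0, 0, 0], 1], [[0, 0, 4], [0, 0, 0], 1], [[0, 0, 4], [0, 0, 0], 1], [[0, 0, 4], [0, 0, 0], 1], [[0, 0, 4], [0, 0, 0], 1], [[0, 0, 4], [0, 0, 0], 1], [[0, 0, 4], [0, 0, 0], 1]]}}

```text
time: 4.5
tool_pos: [490.9, 358.5, 147.3]
orientation: [180.0, 0.0, -177.6]
wrist_force: [-0.5, -0.7, -2.1]
width: 0.746
grasp_force: 65.2
```

```bash
python3 - <<'E'
from h import *
s=status.sense();print(s["time"],s["tool_pos"],s["wrist_force"],s["moment"],s["width"])
E
```

```text
4.5 [490.9 358.5 147.3] [-0.5 -0.7 -2.1] [-0. -0. -0.] 0.7457078762807223
```

Left reads about 2 N, so it's the light one. I'll put it back exactly where it was.

Emit:
{"op": "arm_command", "data": {"moves": [[[0, 0.1, -0.8], [0, 0, 0], 1], [[0, 0.15, -1.6], [0, 0, 0], 1], [[0.1, 0.15, -2.4], [0, 0, 0], 1], [[0.1, 0.15, -3.0], [0, 0, 0], 1], [[0.1, 0.15, -3.5], [0, 0, 0], 1], [[0.1, 0.15, -3.8], [0, 0, 0], 1], [[0.1, 0.15, -3.9], [0, 0, 0], 1], [[0.1, 0.15, -3.9], [0, 0, 0], 1], [[0.1, 0.15, -3.9], [0, 0, 0], 1], [[0.1, 0.15, -3.9], [0, 0, 0], -1], [[0.1, 0.15, -3.9], [0, 0, 0], -1], [[0.1, 0.15, -3.9], [0, 0, 0], -1], [[0.1, 0.15, -3.9], [0, 0, 0], -1], [[0.1, 0.15, -3.9], [0, 0, 0], -1], [[0.1, 0.15, -3.9], [0, 0, 0], -1], [[0.1, 0.15, -2], [0, 0, 0], -1], [[0.1, 0.15, 1], [0, 0, 0], -1], [[0.1, 0.15, 5], [0, 0, 0], -1], [[0.1, 0.15, 9], [0, 0, 0], -1]]}}

```text
time: 6.4
tool_pos: [491.6, 359.7, 238.3]
orientation: [-180.0, -0.0, -177.6]
wrist_force: [0.7, 0.7, -0.3]
width: 1.0
grasp_force: 0.0
```

Emit:
{"op": "arm_command", "data": {"moves": [[[0, -4, 0], [0, 0, -6], -1], [[0.1, -8, 0], [0, 0, -12], -1], [[0.1, -12, 0], [0, 0, -18], -1], [[0.2, -14.5, 0], [0, 0, -18.5], -1], [[0.2, -16.1, 0], [0, 0, -18.5], -1], [[0.2, -16.1, 0], [0, 0, -18.5], -1], [[0.2, -16.1, 0], [0, 0, -18.5], -1], [[0.2, -16.1, 0], [0, 0, -18.5], -1], [[0.2, -16.1, -3], [0, 0, -18.5], -1], [[0.2, -16.1, -6], [0, 0, -18.5], -1], [[0.2, -16.1, -9], [0, 0, -18.5], -1], [[0.2, -16.1, -11], [0, 0, -18.5], -1], [[0.2, -16.1, -12.8], [0, 0, -18.5], -1], [[0.2, -16.1, -12.8], [0, 0, -18.5], -1], [[0.2, -16.1, -12.8], [0, 0, -18.5], -1], [[0.2, -16.1, -12.8], [0, 0, -18.5], 1], [[0.2, -16.1, -12.8], [0, 0, -18.5], 1], [[0.2, -16.1, -12.8], [0, 0, -18.5], 1], [[0.2, -16.1, -12.8], [0, 0, -18.5], 1], [[0.2, -16.1, -12.8], [0, 0, -18.5], 1]]}}

```text
time: 8.4
tool_pos: [495.6, 201.0, 111.2]
orientation: [179.7, 0.2, 163.9]
wrist_force: [2.2, 3.8, 6.3]
width: 0.742
grasp_force: 68.1
```

Emit:
{"op": "arm_command", "data": {"moves": [[[0, 0, 0], [0, 0, 0], 1], [[0, 0, 0], [0, 0, 0], 1], [[0, 0, 0.7], [0, 0, 0], 1], [[0, 0, 1.5], [0, 0, 0], 1], [[0, 0, 2.3], [0, 0, 0], 1], [[0, 0, 3.2], [0, 0, 0], 1], [[0, 0, 4], [0, 0, 0], 1], [[0, 0, 4], [0, 0, 0], 1], [[0, 0, 4], [0, 0, 0], 1], [[0, 0, 4], [0, 0, 0], 1], [[0, 0, 4], [0, 0, 0], 1], [[0, 0, 4], [0, 0, 0], 1], [[0, 0, 4], [0, 0, 0], 1], [[0, 0, 4], [0, 0, 0], 1], [[0, 0, 4], [0, 0, 0], 1], [[0, 0, 4], [0, 0, 0], 1], [[0, 0, 4], [0, 0, 0], 1]]}}

```text
time: 10.1
tool_pos: [493.9, 199.0, 149.4]
orientation: [180.0, 0.0, 163.9]
wrist_force: [-0.6, -0.0, -7.2]
width: 0.742
grasp_force: 67.5
```

Right reads about 7 N, so it's the heavy one. I'll carry it to just short of the board's front edge and look.

Emit:
{"op": "arm_command", "data": {"moves": [[[0, 0, 1.5], [0, 0, 0], 1], [[0, -1, 3], [0, 0, 1], 1], [[-0.2, -3, 3], [0, 0, 3], 1], [[-0.5, -5.5, 3], [0, 0, 6], 1], [[-0.8, -8.5, 3], [0, 0, 9], 1], [[-1.1, -11.5, 3], [0, 0, 12], 1], [[-1.4, -14.5, 3], [0, 0, 15], 1], [[-1.7, -17.5, 3], [0, 0, 18], 1], [[-2, -20.5, 3], [0, 0, 21], 1], [[-2.2, -23.5, 3], [0, 0, 24], 1], [[-2.4, -26, 3], [0, 0, 25], 1], [[-2.4, -27.3, 3], [0, 0, 25], 1], [[-2.4, -27.8, 3], [0, 0, 25], 1], [[-2.4, -27.8, 2], [0, 0, 25], 1], [[-2.4, -27.8, 1], [0, 0, 25], 1], [[-2.4, -27.8, 0], [0, 0, 25], 1], [[-2.4, -27.8, -0.5], [0, 0, 25], 1], [[-2.4, -27.8, -0.5], [0, 0, 25], 1], [[-2.4, -27.8, -0.5], [0, 0, 25], 1], [[-2.4, -27.8, -0.5], [0, 0, 25], 1]]}}

```text
time: 12.1
tool_pos: [470.4, -79.0, 144.7]
orientation: [-180.0, 0.1, -171.1]
wrist_force: [-0.5, 0.5, -5.8]
width: 0.743
grasp_force: 68.0
```

```bash
python3 - <<'E'
from h import *
s=status.sense();print(s["time"],s["tool_pos"],s["orientation"],s["q"],s["wrist_force"])
a=[]
for n,x,y in(("top",270,140),("scene",250,160)):
    im=imaging.camera(n)["img"][:,:,::-1];cv2.imwrite(f"pics/{n}1.png",im);a.append(cv2.resize(im[y:y+150,x:x+100],(400,600),interpolation=2))
cv2.imwrite("pics/a2.png",np.hstack(a))
E
```

```text
12.1 [470.4 -79.  144.7] [-180.     0.1 -171.1] [-16.3  11.1  23.3 117.2  -5.5  52.6 108.8] [-0.5  0.5 -5.8]
```

View pics/a2.png

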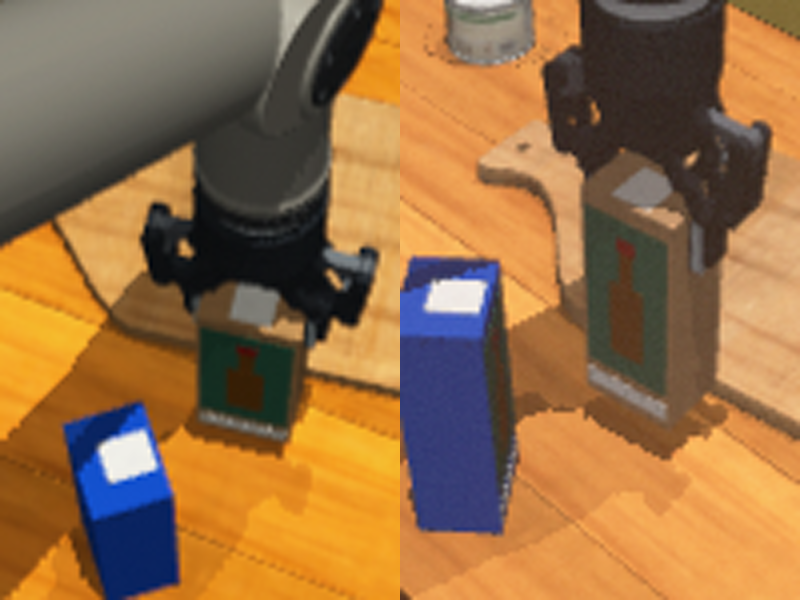

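```bash
python3 - <<'E'
from h import *
t=imaging.camera("top");s=imaging.camera("scene")
p=ray(t,[(320,243),(342.5,250),(346.7,236)],33.5);print(p);print(ray(s,[(297,257.5),(317,265.5),(329.2,257)],33.5))
# front edge from original picture: board top/edge line, boundary fit along columns
for n,c,cols,rng in(("top",t,range(306,376,10),(215,245)),("scene",s,range(305,358,8),(235,275))):
    g=cv2.cvtColor(cv2.imread(f"pics/{n}0.png"),cv2.COLOR_BGR2HSV)
    P=[]
    for x in cols:
        v=g[rng[0]:rng[1],x,2].astype(float);sa=g[rng[0]:rng[1],x,1].astype(int)
        d=np.argmin(v);P.append((x,rng[0]+d))   # dark side face of the edge
    q=ray(c,np.array(P,float),9);m=np.polyfit(q[:,1],q[:,0],1)
    print(n,P,"x=%.4f*y+%.1f yaw %.1f"%(m[0],m[1],np.degrees(np.arctan(-m[0]))),"at -79:",np.polyval(m,-79))
E
```

```text
[[ 446.5  -50.5   33.5]
 [ 451.2 -114.3   33.5]
 [ 493.9 -109.6   33.5]]
[[ 435.4  -55.6   33.5]
 [ 451.4 -109.9   33.5]
 [ 493.1 -111.2   33.5]]
top [(306, np.int64(223)), (316, np.int64(226)), (326, np.int64(228)), (336, np.int64(230)), (346, np.int64(233)), (356, np.int64(235)), (366, np.int64(237))] x=-0.1470*y+498.8 yaw 8.4 at -79: 510.3983009648632
scene [(305, np.int64(246)), (313, np.int64(250)), (321, np.int64(254)), (329, np.int64(258)), (337, np.int64(262)), (345, np.int64(265)), (353, np.int64(271))] x=-0.1667*y+491.7 yaw 9.5 at -79: 504.86842957383766
```

Emit:
{"op": "arm_command", "data": {"moves": [[[0.3, 0, -0.6], [0, 0, 0], 1], [[0.6, 0.1, -1.2], [0, 0, 0], 1], [[0.9, 0.1, -1.8], [0, 0, 0], 1], [[1.1, 0.2, -2.4], [0, 0, 0], 1], [[1.2, 0.2, -2.9], [0, 0, 0], 1], [[1.2, 0.2, -3.1], [0, 0, 0], 1], [[1.2, 0.2, -3.1], [0, 0, 0], 1], [[1.2, 0.2, -3.1], [0, 0, 0], 1], [[1.2, 0.2, -3.1], [0, 0, 0], 1]]}}

```text
time: 13.2
tool_pos: [482.1, -77.1, 113.6]
orientation: [180.0, 0.0, -171.1]
wrist_force: [-0.1, -0.2, -5.9]
width: 0.741
grasp_force: 68.2
```

Emit:
{"op": "arm_command", "data": {"moves": [[[0.1, 0, 0], [0, 0, 0], 1], [[0.2, 0, 0], [0, 0, 0], 1], [[0.3, 0, 0], [0, 0, 0], 1], [[0.4, 0, 0], [0, 0, 0], 1], [[0.4, 0, 0], [0, 0, 0], 1], [[0.4, 0, 0], [0, 0, 0], 1]]}}

```text
time: 13.8
tool_pos: [485.9, -77.0, 113.3]
orientation: [180.0, -0.0, -171.1]
wrist_force: [-0.5, 0.1, -6.1]
width: 0.744
grasp_force: 68.2
```

Emit:
{"op": "arm_command", "data": {"moves": [[[0.1, 0, 0], [0, 0, 0], 1], [[0.2, 0, 0], [0, 0, 0], 1], [[0.2, 0, 0], [0, 0, 0], 1], [[0.2, 0, 0], [0, 0, 0], 1]]}}

```text
time: 14.2
tool_pos: [487.3, -77.0, 113.2]
orientation: [180.0, -0.1, -171.1]
wrist_force: [-1.7, 0.1, -5.5]
width: 0.742
grasp_force: 68.3
```

Emit:
{"op": "arm_command", "data": {"moves": [[[0.1, 0, 0], [0, 0, 0], 1], [[0.2, 0, 0], [0, 0, 0], 1], [[0.2, 0, 0], [0, 0, 0], 1], [[0.2, 0, 0], [0, 0, 0], 1]]}}

```text
time: 14.6
tool_pos: [488.2, -77.0, 112.9]
orientation: [179.9, -0.2, -171.1]
wrist_force: [-4.7, 0.7, -2.7]
width: 0.742
grasp_force: 68.7
```

Emit:
{"op": "arm_command", "data": {"moves": [[[0.1, 0, 0], [0, 0, 0], 1], [[0.2, 0, 0], [0, 0, 0], 1], [[0.2, 0, 0], [0, 0, 0], 1], [[0.2, 0, 0], [0, 0, 0], 1]]}}

```text
time: 15.0
tool_pos: [489.3, -77.0, 112.7]
orientation: [179.9, -0.3, -171.2]
wrist_force: [-6.3, -0.3, -1.8]
width: 0.744
grasp_force: 68.6
```

Contact came at about x=487. I'll ease off the push, set the carton down, let go and rise.

Emit:
{"op": "arm_command", "data": {"moves": [[[-0.2, 0, -0.1], [0, 0, 0], 1], [[-0.4, 0, -0.2], [0, 0, 0], 1], [[-0.4, 0, -0.2], [0, 0, 0], 1], [[-0.4, 0, -0.2], [0, 0, 0], 1], [[-0.4, 0, -0.2], [0, 0, 0], -1], [[-0.4, 0, -0.2], [0, 0, 0], -1], [[-0.4, 0, -0.2], [0, 0, 0], -1], [[-0.4, 0, -0.2], [0, 0, 0], -1], [[-0.4, 0, -0.2], [0, 0, 0], -1], [[-0.4, 0, -0.2], [0, 0, 0], -1], [[-0.4, 0, 1], [0, 0, 0], -1], [[-0.4, 0, 3], [0, 0, 0], -1], [[-0.4, 0, 6], [0, 0, 0], -1], [[-0.4, 0, 9], [0, 0, 0], -1], [[-0.4, 0, 11], [0, 0, 0], -1], [[-0.4, 0, 11], [0, 0, 0], 1]]}}

```text
time: 16.6
tool_pos: [490.3, -77.4, 227.2]
orientation: [-180.0, 0.4, -171.1]
wrist_force: [0.5, -0.7, 0.6]
width: 0.86
grasp_force: 0.0
```

Emit:
{"op": "arm_command", "data": {"moves": [[[-2, -0.3, 0], [0, 0, 0], 1], [[-4, -0.6, 0], [0, 0, 0], 1], [[-6, -1, 0], [0, 0, 0], 1], [[-7, -1.1, 0], [0, 0, 0], 1], [[-7, -1.1, 0], [0, 0, 0], 1], [[-7, -1.1, 0], [0, 0, 0], 1]]}}

```text
time: 17.2
tool_pos: [418.6, -87.7, 223.4]
orientation: [180.0, 0.1, -171.1]
wrist_force: [0.5, -0.7, 0.1]
width: 0.0
grasp_force: 0.0
```

```bash
python3 - <<'E'
from h import *
s=status.sense();print(s["time"],s["tool_pos"],s["orientation"],s["q"],s["wrist_force"],s["width"])
a=[]
for n,x,y in(("top",270,140),("scene",250,160)):
    im=imaging.camera(n)["img"][:,:,::-1];cv2.imwrite(f"pics/{n}2.png",im);a.append(cv2.resize(im[y:y+150,x:x+100],(400,600),interpolation=2))
cv2.imwrite("pics/a3.png",np.hstack(a))
E
```

```text
17.2 [418.6 -87.7 223.4] [ 180.     0.1 -171.1] [-17.9  -0.5  24.  117.6   0.2  62.8 104.9] [ 0.5 -0.7  0.1] 1.9645986167085285e-05
```

View pics/a3.png

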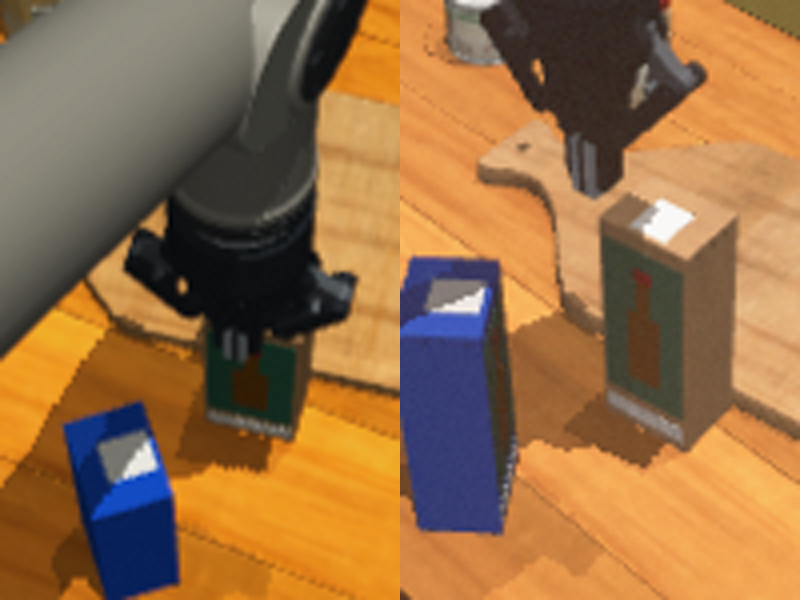

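The carton stands upright with its back against the board edge (scene crop (670,330)), and the shut fingers are in front of it. Next, lower the fingers and push the top over.

Emit:
{"op": "arm_command", "data": {"moves": [[[1, 0.2, -1], [0, 0, 0], 1], [[1.9, 0.2, -3], [0, 0, 0], 1], [[1.9, 0.2, -5], [0, 0, 0], 1], [[1.9, 0.2, -7], [0, 0, 0], 1], [[1.9, 0.2, -8], [0, 0, 0], 1], [[1.9, 0.2, -8], [0, 0, 0], 1], [[2.5, 0.3, -8], [0, 0, 0], 1], [[3, 0.4, -8], [0, 0, 0], 1], [[3.6, 0.5, -8], [0, 0, 0], 1], [[4.3, 0.6, -8], [0, 0, 0], 1], [[5, 0.7, -8], [0, 0, 0], 1], [[5.7, 0.8, -8], [0, 0, 0], 1], [[6.4, 0.9, -8], [0, 0, 0], 1], [[7.1, 1, -8], [0, 0, 0], 1], [[7.6, 1.1, -8], [0, 0, 0], 1], [[7.6, 1.1, -8], [0, 0, 0], 1]]}}

```text
time: 18.9
tool_pos: [494.9, -76.7, 143.3]
orientation: [-180.0, 0.0, -171.1]
wrist_force: [0.1, 0.1, 0.2]
width: -0.001
grasp_force: 0.0
```

Emit:
{"op": "arm_command", "data": {"moves": [[[0.6, 0.1, 0], [0, 0, 0], 1], [[1.2, 0.2, 0], [0, 0, 0], 1], [[1.8, 0.3, 0], [0, 0, 0], 1], [[2.4, 0.4, 0], [0, 0, 0], 1], [[2.4, 0.4, 0], [0, 0, 0], 1]]}}

```text
time: 19.4
tool_pos: [519.0, -72.7, 143.4]
orientation: [-180.0, 0.1, -171.1]
wrist_force: [-0.7, 0.0, 0.2]
width: 0.001
grasp_force: 0.0
```

```bash
python3 - <<'E'
from h import *
s=status.sense();print(s["time"],s["tool_pos"],s["orientation"],s["wrist_force"],s["width"])
a=[]
for n,x,y in(("top",270,140),("scene",270,150)):
    im=imaging.camera(n)["img"][:,:,::-1];cv2.imwrite(f"pics/{n}3.png",im);a.append(cv2.resize(im[y:y+150,x:x+100],(400,600),interpolation=2))
cv2.imwrite("pics/a4.png",np.hstack(a))
E
```

```text
19.4 [519.  -72.7 143.4] [-180.     0.1 -171.1] [-0.7  0.   0.2] 0.0006134442185780101
```

View pics/a4.png

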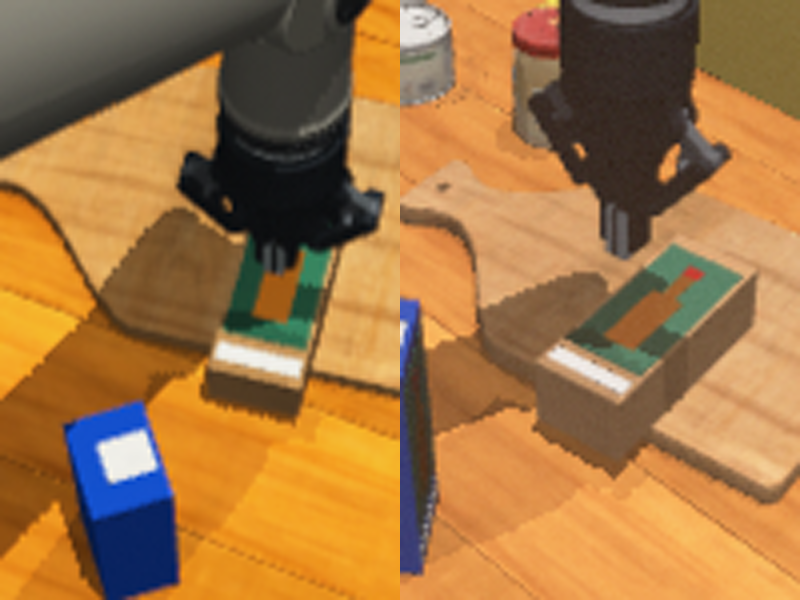

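It lies flat on its back, green up. The scene crop shows its top-face corners at (540,355), (625,402), (757,272) and (672,243).

```bash
python3 - <<'E'
from h import *
t=imaging.camera("top");s=imaging.camera("scene")
f=lambda a,ox,oy:np.array(a)/4.+[ox,oy]-.4
print(rect(s,f([(140,355),(225,402),(357,272),(272,243)],270,150),68,"S"))
print(ray(t,f([(215,358),(305,383)],270,140),68))
E
```

```text
S c [548.5 -69. ] len [ 67. 152.  64. 142.] ang [ -83.6    8.6  105.7 -173. ]
[[ 471.8  -45.8]
 [ 479.3 -112.3]
 [ 630.   -89.6]
 [ 612.8  -28.4]]
[[ 473.4  -49.3   68. ]
 [ 479.6 -111.4   68. ]]
```

Emit:
{"op": "arm_command", "data": {"moves": [[[0.5, 0, 0], [0, 0, 0], -1], [[1.5, 0.2, 0], [0, 0, 0], -1], [[2.5, 0.3, 0], [0, 0, 0], -1], [[2.8, 0.3, 0], [0, 0, 0], -1], [[2.8, 0.3, 0], [0, 0, 0], -1], [[2.8, 0.3, 0], [0, 0, 0], -1], [[2.8, 0.3, -2], [0, 0, 0], -1], [[2.8, 0.3, -5], [0, 0, 0], -1], [[2.8, 0.3, -8], [0, 0, 0], -1], [[2.8, 0.3, -10], [0, 0, 0], -1], [[2.8, 0.3, -11.4], [0, 0, 0], -1], [[2.8, 0.3, -11.4], [0, 0, 0], -1], [[2.8, 0.3, -11.4], [0, 0, 0], -1], [[2.8, 0.3, -11.4], [0, 0, 0], 1], [[2.8, 0.3, -11.4], [0, 0, 0], 1], [[2.8, 0.3, -11.4], [0, 0, 0], 1], [[2.8, 0.3, -11.4], [0, 0, 0], 1], [[2.8, 0.3, -11.4], [0, 0, 0], 1], [[2.8, 0.3, -11.4], [0, 0, 0], 1], [[2.8, 0.3, -11.4], [0, 0, 0], 1]]}}

```text
time: 21.6
tool_pos: [547.0, -68.7, 31.0]
orientation: [179.9, 0.1, -171.1]
wrist_force: [-1.9, 2.6, 6.3]
width: 0.74
grasp_force: 68.7
```

Emit:
{"op": "arm_command", "data": {"moves": [[[0, 0, 0.5], [0, 0, 0], 1], [[0, 0, 1], [0, 0, 0], 1], [[0, 0, 1.7], [0, 0, 0], 1], [[0, 0, 2.5], [0, 0, 0], 1], [[0, 0, 3.5], [0, 0, 0], 1], [[0, 0, 4.5], [0, 0, 0], 1], [[0, 0, 5], [0, 0, 0], 1], [[0, 0, 5], [0, 0, 0], 1], [[0, 0, 5], [0, 0, 0], 1]]}}

```text
time: 22.5
tool_pos: [545.8, -69.9, 79.4]
orientation: [180.0, -0.0, -171.1]
wrist_force: [0.5, 0.7, -6.5]
width: 0.739
grasp_force: 67.6
```

```bash
python3 - <<'E'
from h import *
s=status.sense();print(s["time"],s["tool_pos"],s["orientation"],s["wrist_force"],s["moment"],s["width"],s["q"])
a=[]
for n,x,y in(("top",270,120),("scene",270,130)):
    im=imaging.camera(n)["img"][:,:,::-1];cv2.imwrite(f"pics/{n}4.png",im);a.append(cv2.resize(im[y:y+150,x:x+100],(400,600),interpolation=2))
cv2.imwrite("pics/a5.png",np.hstack(a))
E
```

```text
22.5 [545.8 -69.9  79.4] [ 180.    -0.  -171.1] [ 0.5  0.7 -6.5] [-0.   0.1  0. ] 0.7388361296693402 [-14.4  23.7  21.4 110.9 -11.5  47.5 112.1]
```

View pics/a5.png

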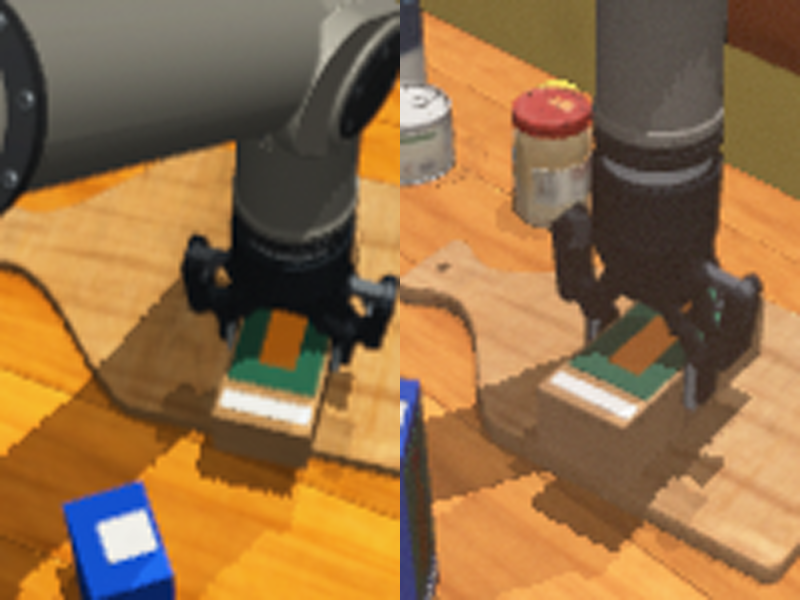

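It's held level, green up. Next, over to the tray and down.

Emit:
{"op": "arm_command", "data": {"moves": [[[0, -0.5, 1], [0, 0, 0], 1], [[-0.2, -1.5, 1.5], [0, 0, 0], 1], [[-0.5, -3.5, 1.5], [0, 0, 0], 1], [[-0.9, -6, 1.5], [0, 0, 0], 1], [[-1.3, -9, 1.5], [0, 0, 0], 1], [[-1.7, -12, 1.5], [0, 0, 0], 1], [[-2.2, -15, 1.5], [0, 0, 0], 1], [[-2.6, -18, 1.5], [0, 0, 0], 1], [[-3, -21, 1.5], [0, 0, 0], 1], [[-3.5, -24, 1.5], [0, 0, 0], 1], [[-3.9, -26.5, 1.5], [0, 0, 0], 1], [[-4.2, -28.5, 1.5], [0, 0, 0], 1], [[-4.4, -30, 1.5], [0, 0, 0], 1], [[-4.5, -30.8, 1.5], [0, 0, 0], 1], [[-4.5, -30.8, 1.5], [0, 0, 0], 1], [[-4.5, -30.8, 1.5], [0, 0, 0], 1], [[-4.5, -30.8, 1.5], [0, 0, 0], 1]]}}

```text
time: 24.3
tool_pos: [501.6, -376.1, 94.1]
orientation: [179.9, 0.0, -171.0]
wrist_force: [0.5, -0.1, -6.6]
width: 0.743
grasp_force: 70.5
```

Emit:
{"op": "arm_command", "data": {"moves": [[[0, 0, -1.5], [0, 0, 0], 1], [[0, 0, -3], [0, 0, 0], 1], [[0, 0, -4.2], [0, 0, 0], 1], [[0, 0, -5.2], [0, 0, 0], 1], [[0, 0, -6], [0, 0, 0], 1], [[0, 0, -6.6], [0, 0, 0], 1], [[0, 0, -7], [0, 0, 0], 1], [[0, 0, -7.2], [0, 0, 0], 1], [[0, 0, -7.2], [0, 0, 0], 1], [[0, 0, -7.2], [0, 0, 0], 1]]}}

```text
time: 25.3
tool_pos: [501.2, -378.3, 22.8]
orientation: [-180.0, 0.0, -171.1]
wrist_force: [-0.2, -0.2, -5.2]
width: 0.738
grasp_force: 70.6
```

Emit:
{"op": "arm_command", "data": {"moves": [[[0, 0, -0.1], [0, 0, 0], 1], [[0, 0, -0.2], [0, 0, 0], 1], [[0, 0, -0.3], [0, 0, 0], 1], [[0, 0, -0.3], [0, 0, 0], 1], [[0, 0, -0.3], [0, 0, 0], 1]]}}

```text
time: 25.8
tool_pos: [501.0, -378.1, 20.1]
orientation: [180.0, 0.0, -171.1]
wrist_force: [-1.9, 1.9, 3.0]
width: 0.737
grasp_force: 71.2
```

Contact with the tray floor. Release and rise.

Emit:
{"op": "arm_command", "data": {"moves": [[[0, 0, 0], [0, 0, 0], -1], [[0, 0, 0], [0, 0, 0], -1], [[0, 0, 0], [0, 0, 0], -1], [[0, 0, 0], [0, 0, 0], -1], [[0, 0, 0], [0, 0, 0], -1], [[0, 0, 0], [0, 0, 0], -1], [[0, 0, 1], [0, 0, 0], -1], [[0, 0, 3], [0, 0, 0], -1], [[0, 0, 6], [0, 0, 0], -1], [[0, 0, 10], [0, 0, 0], -1], [[0, 0, 15], [0, 0, 0], -1], [[0, 0, 20], [0, 0, 0], -1], [[0, 0, 22], [0, 0, 0], -1], [[0, 0, 22], [0, 0, 0], -1], [[0, 0, 22], [0, 0, 0], -1], [[0, 0, 22], [0, 0, 0], -1]]}}

```text
time: 27.4
tool_pos: [500.1, -377.2, 237.9]
orientation: [179.9, -0.1, -171.1]
wrist_force: [-0.4, 0.2, -0.8]
width: 0.999
grasp_force: 0.0
```

```bash
python3 - <<'E'
from h import *
s=status.sense();print(s["time"],s["tool_pos"],s["wrist_force"],s["width"])
a=[]
for n in("top","scene"):
    im=imaging.camera(n)["img"][:,:,::-1];cv2.imwrite(f"pics/{n}5.png",im);a.append(im[:370,100:500] if n=="top" else im[60:,110:510])
cv2.imwrite("pics/a6.png",np.hstack([x[:340] for x in a]))
E
```

```text
27.4 [ 500.1 -377.2  237.9] [-0.4  0.2 -0.8] 0.999284454120964
```

View pics/a6.png

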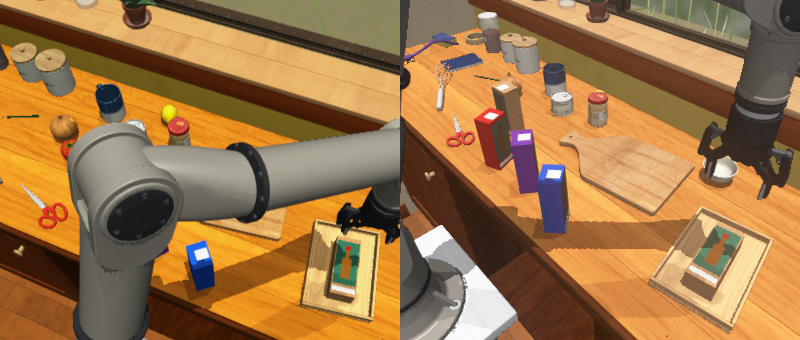

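The heavy carton lies green-up in the middle of the tray. The light one stands where it was (scene crop (507,110)), and the jar, tin and ramekin are undisturbed. The arm is clear of everything, so I'm handing in.

```bash
python3 -c "
from workcell import order
print(order.sign_off())"
```

```text
the job is handed in; nothing more can be done
None
```

The job is handed in at about 27 s: the right carton was the heavier (about 6.5 N against 2 N), it was tipped onto the board and laid green front up in the tray, and the light left carton is back standing where it was.

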